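# Sound a porcelain teapot for hidden repairs

### The arm

A 6-joint arm with a two-finger parallel gripper is mounted at the origin on the work surface. World frame = base frame: x ahead of the robot, y to its left, z up, the work surface at z = 0. Lengths are in mm, angles in rad, forces in N, time in s.
With the tool pointing down it reaches from about 350 to 875 mm from the base axis. Payload 4.2 kg.
Tool frame: the origin (TCP) lies at the very end of the fingers, on their centre line; the grasp point (between the pads) lies arm.grip_point_offset behind it (arm.grip_point_offset is the distance from the TCP to the grasp point, in mm); z points along the fingers, y is the line along which they close (so a half turn about z gives the same grasp; the last joint's range is limited). The gripper opens to 85 mm and grips with 20 to 120 N. Pads are 22 mm wide; open, the fingers measure 114 mm over their backs; the gripper's body (76 mm by 85 mm) begins 54 mm behind the grasp point. The pads swing forward as they close: fully open they stand 13 mm farther back than shut.
Start: joints at [-0.861, 0.385, 0.008, 0, -1.194, -0.259], TCP at [272.315, -562.533, 231.312] pointing down, gripper open.
Joint ranges: [-3.14, 3.14], [-1.21, 2.06], [-1.07, 1.41], [-3.16, 2.05], [-2.99, -0.16], [-3.1, 3.1]. Speed limits (rad/s): [2.79, 2.79, 3.14, 3.14, 3.14, 3.14].

### API

Orientations are given as a unit quaternion [x, y, z, w].
In Python, from bench import arm, cams, ticket gives the robot as it stands.
- The arm moves only by the tool servo_tool, never from a script. Its argument "commands" is a list that holds one entry, the list of rows, each a list of 7 numbers: the closure in counts, from 0 (fully open) to 255 (shut), then the shift along the tool's x, y, z in m, then the turn, a rotation vector about the tool's x, y, z in degrees. In form: [[[grip, x, y, z, ax, ay, az], ...]]. A call has 1 to 10 rows; each row shifts and turns the commanded pose from where the row before left it, along the tool's axes as they then stand; what a row does not reach is not made up. A row lasts 1/12 s, in which the tool goes at most 41.7 mm and 7.16 degrees, less where a joint would pass 70% of its speed; a pose out of reach is approached as far as the arm can. A call with a gripper value outside its range is refused whole. The fingers move at their own pace and stop on an object; the grip force is fixed at half the most. Time passes only in rows, so rows that do not move let the fingers close. It gives the time, the measured TCP pose, the force, the opening and the grip force at its end, in the units of the state.
- arm.read_state(): the state, without advancing time (a new reading comes with each control period).
- cams.get_image(name): name is "side" or "top" or "wrist"; returns a dict with "frame" (420x560x3 uint8, blue, green, red), "K" (3x3 intrinsics, pixels), "T" (4x4, takes a point from camera to world coordinates). Camera axes: x right, y up, looking along -z (the intrinsics and any distortion apply to the point x, -y, -z); pixel columns grow to the right and rows downward; lengths in mm; the calibration is good to about 2 mm. A picture is of the moment at which its call begins. There is no depth.
- ticket.job_done(): hands the job in; it is judged then, once.
The state is a dict: "clock": time; "joints": joint angles; "joint_vel": joint speeds; "joint_efforts": joint torques, N m; "position": TCP position; "ee_rot": TCP orientation; "contact_force": force on the tool from outside, world axes, zero at the start; "wrist_torque": the same for the moment, N m; "gripper_width": finger opening in mm; "grasp_force": force on a finger pad.
Only numpy, scipy, OpenCV 4.12 (cv2) and the standard library are available. Lean on these libraries where they do the work, as an engineer would, in place of code of your own. Each camera call takes 0.05 s, during which the arm holds its last target. There are 200 camera calls.

### The job

Check the white teapot on the rubber mat for hidden repairs, working along it from spout to handle: with the shut fingertips, lightly tap first the lip at the tip of the spout, then the top of the knob on the lid, and last the top of the handle. Come down on each spot slowly and tap gently enough that the pot is not tipped up or pushed along and nothing is knocked hard, leave the lid seated, do not pick up anything, and leave the four pieces around the mat alone. Finish with the hand clear of everything.

Things in the scene. Friction and masses are not known exactly. Their poses are not given: they have to be found in the camera images.
- mat: black rubber mat on the table, 270 x 270 mm, 4 mm thick, fixed; origin at the centre of its underside (on the table top, z = 0), z up. The teapot stands on it.
- teapot: white porcelain teapot, loose, 0.7 kg (+-15 %) and 0.12 kg of lid. Origin at the centre of its underside, z up, +x towards the spout, -x towards the handle. Foot ring 94 mm across, belly 134 mm across (widest 42 mm up), rim 78 mm across, 94 mm high. A downward push of some 5 to 8 N on the spout lip, or 8 to 11 N on the handle top, starts to tip the pot on its foot ring.
- spout_lip: the open round lip at the tip of the teapot's spout, 21 mm across, fixed to the teapot; origin at the centre of its mouth, 104 mm from the pot's axis and 100 mm above its underside; axes as the teapot's. The mouth leans outward by 0.45 rad, so its highest edge lies on the pot's side: 9 mm towards the pot (-x) from the origin and 4.5 mm above it.
- lid: round white domed lid, loose, 82 mm across, resting on the rim, with a flange 58 mm across hanging 8 mm into the mouth (68 mm). Origin at the centre of its rim's underside, 94 mm above the teapot's underside when seated; z up. Dome 14 mm high, then the knob.
- knob: button-shaped knob in the middle of the lid, 23 mm across, fixed to the lid; origin at the centre of its top, 29 mm above the lid's origin (123 mm above the pot's underside); z up. The highest point of the pot. Porcelain is hard and the lid cannot give: the force rises by some 20 N per mm of press, so creep the last millimetres and stop at the first touch.
- handle_top: the upper arch of the ear-shaped handle, on the far side from the spout, a round bar 11 mm thick arching about 35 mm away from the pot, fixed to the teapot; origin on the upper surface at the highest point of the arch, 83 mm from the pot's axis, 103 mm above its underside; axes as the teapot's. The finger comes down on it freely from above.
- salt_cellar: bystander: open footed salt cellar of dark blue glaze, 72 mm across, 36 mm high, on the table beside the mat; origin under its centre. Leave alone.
- cream_jug: bystander: small pink open cream jug, body 72 mm across, 90 mm high, handle at its +y, pouring lip at its -y; origin under its centre. Leave alone.
- pill_box: bystander: round low turquoise enamelled pill box with a brass band, 48 mm across, 30 mm high; origin under its centre. Leave alone.
- doll_head: bystander: porcelain doll's head with shoulder plate, painted eyes and brown hair, 84 mm across the foot, 105 mm high, face to its -x; origin under its centre. Leave alone.
Things that resemble listed ones, but are neither listed nor needed, are in the scene too. There is more than one size of the lid; the job needs the middle-sized.

How it is judged:
By the outcome, as a careful person would: the job done as asked, in the order asked, and still so for the second after the job is handed in, with the robot touching nothing.
It also fails if it takes over 51 s, if anything falls off the work surface, if the arm or the gripper's body presses on something with over 40 N, if the wrist force passes 120 N, or if a joint passes its speed limit or range.

## Working session

There is one attempt and no reset: what is moved stays moved. The work goes in short steps, Python scripts to look and compute and a tool call to move; the robot and the scene stay as the last step left them, time stands still between calls to the robot, and variables do not carry over. Pictures are saved under pics/ and viewed, at most 10 in all, crops included, and the job is handed in when it is done.

Besides the shell and the picture viewer there is one more tool, called after "Request:" in YAML: its name, and indented under it one key for each argument. servo_tool: Moves the arm, as the interface text tells. Its arguments: {"type":"object","properties":{"commands":{"type":"array","items":{"type":"array","items":{"type":"array","items":{"type":"number"}}}}},"required":["commands"]}

```bash
mkdir -p pics; cat > h.py <<'E'
import numpy as np, cv2
from bench import arm, cams, ticket
def ray(im,u,v):
    K,T=im["K"],im["T"]; d=np.linalg.inv(K)@[u,v,1]; d=T[:3,:3]@[d[0],-d[1],-d[2]]
    return T[:3,3],d/np.linalg.norm(d)
def plane(im,u,v,z):
    o,d=ray(im,u,v); return o+d*(z-o[2])/d[2]
def proj(im,p):
    q=np.linalg.inv(im["T"])@np.r_[p,1]; q=im["K"]@[q[0],-q[1],-q[2]]; return q[:2]/q[2]
def cross(i1,p1,i2,p2):
    o1,d1=ray(i1,*p1);o2,d2=ray(i2,*p2)
    t=np.linalg.lstsq(np.c_[d1,-d2],o2-o1,rcond=None)[0]
    a,b=o1+t[0]*d1,o2+t[1]*d2; return (a+b)/2,np.linalg.norm(a-b)
E
python3 - <<'E'
from h import *
for n in("top","side"):
    im=cams.get_image(n); cv2.imwrite(f"pics/{n}0.png",im["frame"]); np.savez(f"{n}0.npz",**im)
    print(n,im["K"].round(1).tolist(),im["T"].round(2).tolist(),[k for k in im])
print(arm.read_state())
E
```

```text
top [[422.4, 0.0, 276.0], [0.0, 422.4, 209.8], [0.0, 0.0, 1.0]] [[0.02, 0.99, -0.11, 475.33], [-1.0, 0.02, -0.01, 67.98], [-0.01, 0.11, 0.99, 1033.24], [0.0, 0.0, 0.0, 1.0]] ['frame', 'K', 'T']
side [[493.5, 0.0, 280.1], [0.0, 493.5, 202.8], [0.0, 0.0, 1.0]] [[-0.91, 0.28, -0.3, 253.15], [-0.41, -0.66, 0.63, 768.31], [-0.02, 0.69, 0.72, 911.16], [0.0, 0.0, 0.0, 1.0]] ['frame', 'K', 'T']
{'clock': 0.1, 'joints': array([-8.61399998e-01,  3.85472578e-01,  6.73704762e-03, -4.31411801e-04,
       -1.19400414e+00, -2.58597158e-01]), 'joint_vel': array([-0.00041405, -0.00167406,  0.00456569,  0.00163697,  0.0012656 ,
       -0.00140502]), 'joint_efforts': array([-3.01281916e-04, -3.93319130e+01,  1.88928759e+01,  4.19791326e+00,
       -2.59385590e-03,  8.45377794e-07]), 'position': array([ 272.08039405, -562.07638831,  230.32582666]), 'ee_rot': array([-2.23418198e-01,  9.74722178e-01,  9.53362783e-04, -2.74670502e-04]), 'contact_force': array([-0.53982573, -0.46907035,  0.18544192]), 'wrist_torque': array([ 0.05130081,  0.01579737, -0.03148587]), 'grasp_force': 0.0, 'gripper_width': 85.57903639267796}
```

View pics/top0.png

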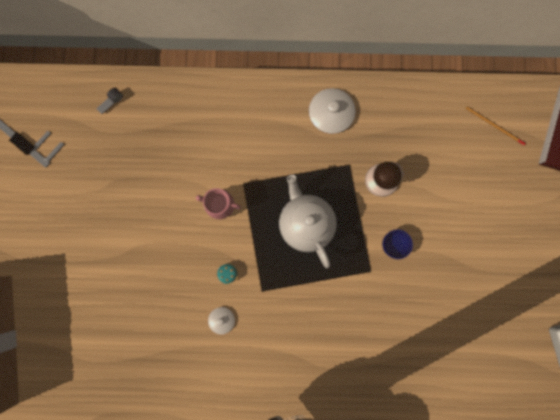

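View pics/side0.png

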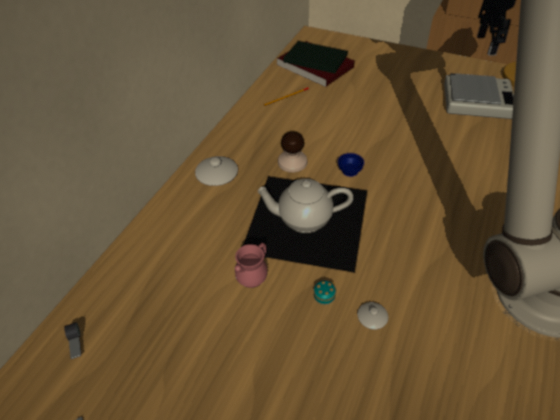

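The top view shows the pot at (308,222) with its spout at (293,183) and handle at (322,262). In the side view the spout is at (265,190) and the handle at (345,195). There are three lids: large at top (333,110), small at top (222,320), and the middle one seated on the pot with its knob at about (312,219). The seated one is the one I need, and I'll confirm it in an enlarged crop.

```bash
python3 - <<'E'
from h import *
t=cv2.imread("pics/top0.png")[165:285,250:370]; s=cv2.imread("pics/side0.png")[165:245,245:365]
f=lambda a,h:cv2.resize(np.clip(a.astype(float)*1.3,0,255).astype(np.uint8),(400,h),interpolation=cv2.INTER_CUBIC)
a=f(t,400); b=np.zeros((400,400,3),np.uint8); b[:267]=f(s,267)
cv2.imwrite("pics/crop0.png",np.hstack([a,b]))
E
```

```text
(no output)
```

View pics/crop0.png

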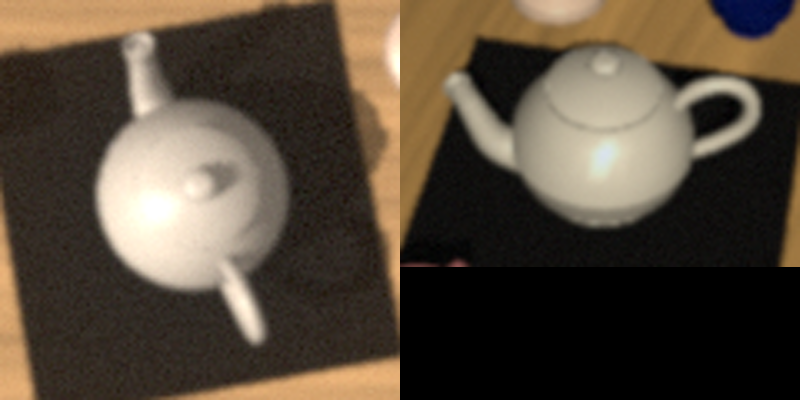

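Confirmed: the middle lid sits on the pot, with its knob at crop (200,181) in the top view and (603,62) in the side view. The lip mouth is at (140,44) top and (457,84) side, and the handle runs through about (242,300) top.

```bash
python3 - <<'E'
from h import *
T=dict(np.load("top0.npz"));S=dict(np.load("side0.npz"))
c=lambda x,y,a,b:((x+.5)/3.333-.5+a,(y+.5)/3.333-.5+b)
P={}
for n,z,t,s in(("lip",104,(140,44),(57,84)),("knob",127,(200,179),(203,60))):
    t=c(*t,250,165);s=c(*s,245,165)
    print(n,plane(T,*t,z).round(1),plane(S,*s,z).round(1),[np.round(q,1) for q in cross(T,t,S,s)])
    P[n]=(plane(T,*t,z)+plane(S,*s,z))/2
# belly contour centre -> axis at z~46
m=cv2.inRange(T["frame"][165:285,250:370],(60,60,60),(255,255,255))
d=P["lip"]-P["knob"];d[2]=0;print("dist",np.linalg.norm(d),"yaw",np.arctan2(d[1],d[0]));u=d/np.linalg.norm(d)
h=P["knob"]-83*u;h[2]=107;print("handle pred",h)
for n,I,a,b in(("T",T,250,165),("S",S,245,165)):
    print(n,[((proj(I,q)-[a,b]+.5)*3.333-.5).round(0) for q in(P["lip"],P["knob"],h)])
# rim of lips of highest edge
e=P["lip"]-9*u;e[2]=108.5;print("lip high edge",e)
from scipy.spatial.transform import Rotation as R
s=arm.read_state();print(R.from_quat(s["ee_rot"]).as_matrix().round(3).tolist())
E
```

```text
lip [648.9  42.8 104. ] [647.8  43.3 104. ] [array([648.7,  42.7, 103.2]), np.float64(0.9)]
knob [557.1   2.9 127. ] [554.3   2.9 127. ] [array([555.9,   2.4, 126.1]), np.float64(2.7)]
dist 100.99182301406798 yaw 0.409249856338493
handle pred [479.56046968 -30.14408786 107.        ]
T [array([140.,  45.]), array([200., 181.]), array([246., 301.])]
S [array([56., 84.]), array([201.,  59.]), array([320.,  80.])]
lip high edge [640.10139428  39.48887596 108.5       ]
[[-0.9, -0.436, -0.001], [-0.436, 0.9, 0.002], [0.0, 0.002, -1.0]]
```

Request:
servo_tool:
  commands:
    - [[255,-0.03,0.019,0,0,0,0],[255,-0.03,0.019,0,0,0,0],[255,-0.03,0.019,0,0,0,0],[255,-0.03,0.019,0,0,0,0],[255,-0.03,0.019,0,0,0,0],[255,-0.03,0.019,0,0,0,0],[255,-0.03,0.019,0,0,0,0],[255,-0.03,0.019,0,0,0,0],[255,-0.03,0.019,0,0,0,0],[255,-0.03,0.019,0,0,0,0]]

```text
clock: 0.93
position: [459.9, -259.1, 231.1]
ee_rot: [-0.223, 0.975, 0.0, -0.0]
contact_force: [0.9, -1.2, 0.5]
gripper_width: -0.0
grasp_force: 0.0
```

Request:
servo_tool:
  commands:
    - [[255,-0.03,0.019,0,0,0,0],[255,-0.03,0.019,0,0,0,0],[255,-0.03,0.019,0,0,0,0],[255,-0.03,0.019,0,0,0,0],[255,-0.03,0.019,0,0,0,0],[255,-0.03,0.019,0,0,0,0],[255,-0.03,0.019,0.01,0,0,0],[255,-0.03,0.019,0.015,0,0,0],[255,-0.03,0.019,0.015,0,0,0],[255,-0.028,0.02,0.01,0,0,0]]

```text
clock: 1.77
position: [644.5, 42.5, 179.1]
ee_rot: [-0.223, 0.975, 0.0, -0.001]
contact_force: [0.5, 0.4, 0.3]
gripper_width: 0.3
grasp_force: 0.0
```

Request:
servo_tool:
  commands:
    - [[255,0,0,0.005,0,0,0],[255,0,0,0,0,0,0],[255,0,0,0,0,0,0],[255,0,0,0,0,0,0]]

```text
clock: 2.1
position: [644.3, 40.0, 176.9]
ee_rot: [-0.223, 0.975, -0.0, 0.0]
contact_force: [-0.3, -0.4, 0.2]
gripper_width: -0.2
grasp_force: 0.0
```

Request:
servo_tool:
  commands:
    - [[255,0,0,0.01,0,0,0],[255,0,0,0.01,0,0,0],[255,0,0,0.01,0,0,0],[255,0,0,0.008,0,0,0],[255,0,0,0.006,0,0,0],[255,0,0,0.004,0,0,0],[255,0,0,0.002,0,0,0],[255,0,0,0.002,0,0,0],[255,0,0,0,0,0,0],[255,0,0,0,0,0,0]]

```text
clock: 2.93
position: [644.8, 41.1, 124.6]
ee_rot: [-0.224, 0.975, -0.0, 0.0]
contact_force: [0.0, 0.2, 0.1]
gripper_width: -0.1
grasp_force: 0.0
```

```bash
python3 - <<'E'
from h import *
i=cams.get_image("side"); s=arm.read_state(); print(s["position"],s["contact_force"])
w=cams.get_image("wrist")["frame"]
a=cv2.resize(i["frame"][130:250,235:375],(467,400),interpolation=cv2.INTER_CUBIC)
print(proj(i,s["position"]))
cv2.imwrite("pics/s1.png",np.hstack([a,cv2.copyMakeBorder(cv2.resize(w,(333,250)),0,150,0,0,cv2.BORDER_CONSTANT)]))
E
```

```text
[644.85448437  41.02744609 124.71572589] [ 0.09759514  0.21436064 -0.60576208]
[262.90396441 183.15755736]
```

View pics/s1.png

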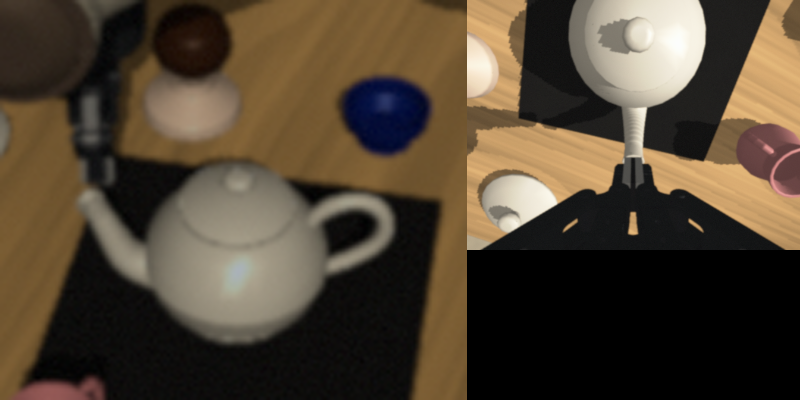

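The side view shows the fingertip at (95,183), just above the lip at (88,198). The wrist view shows the fingers in line with the spout and knob. I'll creep down now.

Request:
servo_tool:
  commands:
    - [[255,0,0,0.002,0,0,0],[255,0,0,0.002,0,0,0],[255,0,0,0.002,0,0,0],[255,0,0,0.002,0,0,0],[255,0,0,0.002,0,0,0],[255,0,0,0.001,0,0,0],[255,0,0,0.001,0,0,0],[255,0,0,0.0005,0,0,0],[255,0,0,0,0,0,0],[255,0,0,0,0,0,0]]

```text
clock: 3.87
position: [644.6, 40.9, 111.8]
ee_rot: [-0.223, 0.975, -0.0, 0.0]
contact_force: [-0.0, -0.0, 0.6]
gripper_width: 0.0
grasp_force: 0.0
```

Request:
servo_tool:
  commands:
    - [[255,0,0,0.0003,0,0,0],[255,0,0,0.0003,0,0,0],[255,0,0,0,0,0,0]]

```text
clock: 4.12
position: [644.6, 40.9, 111.2]
ee_rot: [-0.223, 0.975, 0.0, -0.0]
contact_force: [-0.9, 0.0, -0.1]
gripper_width: -0.4
grasp_force: 0.0
```

Request:
servo_tool:
  commands:
    - [[255,0,0,0.0003,0,0,0],[255,0,0,0,0,0,0],[255,0,0,0,0,0,0]]

```text
clock: 4.37
position: [644.6, 40.9, 110.9]
ee_rot: [-0.223, 0.975, 0.0, -0.0]
contact_force: [-0.1, -0.1, -0.7]
gripper_width: 0.0
grasp_force: 0.0
```

Request:
servo_tool:
  commands:
    - [[255,0,0,0.00025,0,0,0],[255,0,0,0,0,0,0]]

```text
clock: 4.53
position: [644.6, 41.0, 110.6]
ee_rot: [-0.224, 0.975, 0.0, -0.0]
contact_force: [0.5, 0.1, -0.1]
gripper_width: -0.2
grasp_force: 0.0
```

Request:
servo_tool:
  commands:
    - [[255,0,0,0.00025,0,0,0],[255,0,0,0,0,0,0]]

```text
clock: 4.7
position: [644.5, 40.9, 110.4]
ee_rot: [-0.223, 0.975, 0.0, -0.0]
contact_force: [-0.1, -0.4, 0.1]
gripper_width: -0.2
grasp_force: 0.0
```

Request:
servo_tool:
  commands:
    - [[255,0,0,0.0003,0,0,0],[255,0,0,0,0,0,0]]

```text
clock: 4.87
position: [644.5, 40.9, 110.1]
ee_rot: [-0.224, 0.975, -0.0, -0.0]
contact_force: [-0.2, -0.0, 1.1]
gripper_width: 0.3
grasp_force: 0.0
```

Request:
servo_tool:
  commands:
    - [[255,0,0,0.0001,0,0,0],[255,0,0,0,0,0,0]]

```text
clock: 5.03
position: [644.5, 40.9, 110.0]
ee_rot: [-0.223, 0.975, -0.0, -0.0]
contact_force: [1.1, 0.3, 0.7]
gripper_width: 0.2
grasp_force: 0.0
```

Request:
servo_tool:
  commands:
    - [[255,0,0,0.0002,0,0,0],[255,0,0,0,0,0,0]]

```text
clock: 5.2
position: [644.6, 40.9, 109.8]
ee_rot: [-0.223, 0.975, -0.0, -0.0]
contact_force: [-0.1, 0.3, 0.6]
gripper_width: -0.2
grasp_force: 0.0
```

Request:
servo_tool:
  commands:
    - [[255,0,0,0.0003,0,0,0],[255,0,0,0,0,0,0]]

```text
clock: 5.37
position: [644.6, 40.9, 109.5]
ee_rot: [-0.223, 0.975, 0.0, -0.0]
contact_force: [-0.8, -0.1, -0.1]
gripper_width: 0.0
grasp_force: 0.0
```

Request:
servo_tool:
  commands:
    - [[255,0,0,0.0003,0,0,0],[255,0,0,0,0,0,0]]

```text
clock: 5.53
position: [644.5, 40.9, 109.1]
ee_rot: [-0.223, 0.975, 0.0, -0.0]
contact_force: [0.3, -0.5, -0.4]
gripper_width: 0.1
grasp_force: 0.0
```

Request:
servo_tool:
  commands:
    - [[255,0,0,0.0003,0,0,0],[255,0,0,0,0,0,0]]

```text
clock: 5.7
position: [644.6, 40.9, 108.9]
ee_rot: [-0.223, 0.975, 0.0, -0.0]
contact_force: [0.1, -0.3, 0.1]
gripper_width: -0.3
grasp_force: 0.0
```

Request:
servo_tool:
  commands:
    - [[255,0,0,0.0003,0,0,0],[255,0,0,0,0,0,0]]

```text
clock: 5.87
position: [644.6, 41.0, 108.6]
ee_rot: [-0.223, 0.975, 0.0, -0.0]
contact_force: [-0.8, 0.6, -0.2]
gripper_width: -0.2
grasp_force: 0.0
```

Request:
servo_tool:
  commands:
    - [[255,0,0,0.0003,0,0,0],[255,0,0,0,0,0,0]]

```text
clock: 6.03
position: [644.6, 40.9, 108.4]
ee_rot: [-0.224, 0.975, -0.0, 0.0]
contact_force: [-0.5, 0.5, 0.9]
gripper_width: 0.1
grasp_force: 0.3
```

Request:
servo_tool:
  commands:
    - [[255,0,0,0.00015,0,0,0],[255,0,0,0,0,0,0]]

```text
clock: 6.2
position: [644.6, 40.9, 108.3]
ee_rot: [-0.224, 0.975, -0.0, 0.0]
contact_force: [-1.1, 0.6, 0.9]
gripper_width: -0.2
grasp_force: 0.5
```

Request:
servo_tool:
  commands:
    - [[255,0,0,0.00015,0,0,0],[255,0,0,0,0,0,0]]

```text
clock: 6.37
position: [644.6, 41.0, 108.3]
ee_rot: [-0.224, 0.975, -0.0, 0.0]
contact_force: [0.1, -0.6, 1.9]
gripper_width: -0.1
grasp_force: 0.9
```

First contact on the lip was at z≈108.3 with about 1.9 N. I'll lift and move to the knob.

Request:
servo_tool:
  commands:
    - [[255,0,0,-0.001,0,0,0],[255,0,0,-0.004,0,0,0],[255,0,0,-0.01,0,0,0],[255,0,0,-0.015,0,0,0],[255,0,0,-0.01,0,0,0],[255,0.01,0.0005,0,0,0,0],[255,0.02,0.001,0,0,0,0],[255,0.02,0.001,0,0,0,0],[255,0.02,0.001,0,0,0,0],[255,0.016,0.001,0,0,0,0]]

```text
clock: 7.2
position: [564.1, 7.1, 148.8]
ee_rot: [-0.223, 0.975, 0.0, 0.0]
contact_force: [-0.0, 0.2, 0.3]
gripper_width: -0.3
grasp_force: 0.0
```

Request:
servo_tool:
  commands:
    - [[255,0.008,0,0,0,0,0],[255,0.0026,0,0,0,0,0],[255,0,0,0,0,0,0],[255,0,0,0.004,0,0,0],[255,0,0,0.003,0,0,0],[255,0,0,0.002,0,0,0],[255,0,0,0.001,0,0,0],[255,0,0,0,0,0,0],[255,0,0,0,0,0,0]]

```text
clock: 7.95
position: [555.8, 3.0, 137.7]
ee_rot: [-0.224, 0.975, -0.0, -0.0]
contact_force: [-0.2, 0.9, 0.2]
gripper_width: 0.0
grasp_force: 0.0
```

```bash
python3 - <<'E'
from h import *
i=cams.get_image("side"); t=cams.get_image("top"); s=arm.read_state(); print(s["position"],s["contact_force"],s["grasp_force"])
for I,n in((i,"side"),(t,"top")):
    o=np.load(f"{n}0.npz")["frame"]; p=proj(I,s["position"]);print(n,p)
a=cv2.resize(i["frame"][130:250,235:375],(467,400),interpolation=cv2.INTER_CUBIC)
b=cv2.resize(t["frame"][165:285,250:350],(333,400),interpolation=cv2.INTER_CUBIC)
cv2.imwrite("pics/k1.png",np.hstack([a,b]))
E
```

```text
[555.83078387   2.9581575  137.99926877] [-0.24473375 -0.50169067 -0.19981823] 0.0
side [304.99125441 178.99269749]
top [309.9848892  218.51600568]
```

View pics/k1.png

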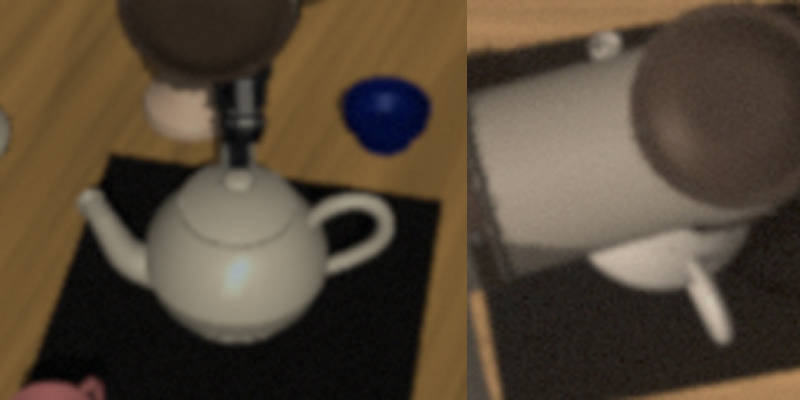

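The pot hasn't moved, and the finger at (240,165) is right above the knob at (238,182). I'll creep down.

Request:
servo_tool:
  commands:
    - [[255,0,0,0.002,0,0,0],[255,0,0,0.002,0,0,0],[255,0,0,0.0015,0,0,0],[255,0,0,0.001,0,0,0],[255,0,0,0.001,0,0,0],[255,0,0,0.0005,0,0,0],[255,0,0,0.0005,0,0,0],[255,0,0,0,0,0,0],[255,0,0,0,0,0,0]]

```text
clock: 8.8
position: [555.7, 2.9, 129.5]
ee_rot: [-0.223, 0.975, -0.0, 0.0]
contact_force: [0.0, 0.6, 0.4]
gripper_width: 0.4
grasp_force: 0.0
```

Request:
servo_tool:
  commands:
    - [[255,0,0,0.0003,0,0,0],[255,0,0,0,0,0,0]]

```text
clock: 8.97
position: [555.7, 2.9, 129.2]
ee_rot: [-0.223, 0.975, 0.0, 0.0]
contact_force: [0.4, -0.3, 0.6]
gripper_width: -0.1
grasp_force: 0.0
```

Request:
servo_tool:
  commands:
    - [[255,0,0,0.0003,0,0,0],[255,0,0,0.0003,0,0,0],[255,0,0,0,0,0,0]]

```text
clock: 9.22
position: [555.6, 2.9, 128.5]
ee_rot: [-0.223, 0.975, 0.0, -0.0]
contact_force: [-0.2, -0.4, -1.0]
gripper_width: -0.3
grasp_force: 0.0
```

Request:
servo_tool:
  commands:
    - [[255,0,0,0.0003,0,0,0],[255,0,0,0.0002,0,0,0],[255,0,0,0,0,0,0]]

```text
clock: 9.47
position: [555.7, 2.9, 128.1]
ee_rot: [-0.223, 0.975, 0.0, -0.0]
contact_force: [-0.7, -0.0, 0.7]
gripper_width: -0.2
grasp_force: 0.0
```

Request:
servo_tool:
  commands:
    - [[255,0,0,0.0003,0,0,0],[255,0,0,0,0,0,0]]

```text
clock: 9.63
position: [555.6, 2.9, 127.8]
ee_rot: [-0.223, 0.975, 0.0, -0.0]
contact_force: [-0.1, -0.5, -0.2]
gripper_width: -0.1
grasp_force: 0.0
```

Request:
servo_tool:
  commands:
    - [[255,0,0,0.0002,0,0,0],[255,0,0,0,0,0,0]]

```text
clock: 9.8
position: [555.6, 2.9, 127.6]
ee_rot: [-0.223, 0.975, 0.0, -0.0]
contact_force: [-0.1, 0.4, 0.4]
gripper_width: 0.3
grasp_force: 0.0
```

Request:
servo_tool:
  commands:
    - [[255,0,0,0.0002,0,0,0],[255,0,0,0,0,0,0]]

```text
clock: 9.97
position: [555.7, 2.9, 127.4]
ee_rot: [-0.224, 0.975, 0.0, -0.0]
contact_force: [0.2, 0.0, -0.0]
gripper_width: 0.2
grasp_force: 0.0
```

Request:
servo_tool:
  commands:
    - [[255,0,0,0.0002,0,0,0],[255,0,0,0,0,0,0]]

```text
clock: 10.13
position: [555.6, 2.9, 127.2]
ee_rot: [-0.223, 0.975, 0.0, -0.0]
contact_force: [-0.7, -0.2, 0.1]
gripper_width: -0.2
grasp_force: 0.0
```

Request:
servo_tool:
  commands:
    - [[255,0,0,0.0002,0,0,0],[255,0,0,0,0,0,0]]

```text
clock: 10.3
position: [555.7, 2.9, 127.1]
ee_rot: [-0.224, 0.975, -0.0, 0.0]
contact_force: [0.3, -0.7, 0.4]
gripper_width: -0.0
grasp_force: 0.2
```

Request:
servo_tool:
  commands:
    - [[255,0,0,0.00015,0,0,0],[255,0,0,0,0,0,0]]

```text
clock: 10.47
position: [555.7, 2.9, 127.1]
ee_rot: [-0.224, 0.975, -0.0, 0.0]
contact_force: [-0.3, 0.2, 1.2]
gripper_width: 0.1
grasp_force: 0.7
```

Request:
servo_tool:
  commands:
    - [[255,0,0,0.0001,0,0,0],[255,0,0,0,0,0,0]]

```text
clock: 10.63
position: [555.7, 2.9, 127.0]
ee_rot: [-0.224, 0.975, -0.0, 0.0]
contact_force: [-0.1, 0.7, 3.2]
gripper_width: -0.0
grasp_force: 1.2
```

The knob was touched at z≈127.0 with about 3 N. I'll lift and go to the handle.

Request:
servo_tool:
  commands:
    - [[255,0,0,-0.001,0,0,0],[255,0,0,-0.004,0,0,0],[255,0,0,-0.008,0,0,0],[255,0,0,-0.007,0,0,0],[255,0,0,0,0,0,0],[255,0.01,0.0008,0,0,0,0],[255,0.02,0.001,0,0,0,0],[255,0.02,0.001,0,0,0,0],[255,0.018,0.001,0,0,0,0],[255,0.01,0.001,0,0,0,0]]

```text
clock: 11.47
position: [480.5, -27.6, 146.4]
ee_rot: [-0.223, 0.975, 0.0, -0.001]
contact_force: [-0.5, -0.0, 0.3]
gripper_width: -0.0
grasp_force: 0.0
```

Request:
servo_tool:
  commands:
    - [[255,0.004,0,0,0,0,0],[255,0,0,0,0,0,0],[255,0,0,0.005,0,0,0],[255,0,0,0.008,0,0,0],[255,0,0,0.008,0,0,0],[255,0,0,0.004,0,0,0],[255,0,0,0.002,0,0,0],[255,0,0,0.001,0,0,0],[255,0,0,0,0,0,0],[255,0,0,0,0,0,0]]

```text
clock: 12.3
position: [480.0, -28.4, 118.8]
ee_rot: [-0.224, 0.975, -0.0, 0.0]
contact_force: [-0.2, -0.4, 0.0]
gripper_width: -0.1
grasp_force: 0.0
```

```bash
python3 - <<'E'
from h import *
i=cams.get_image("side"); w=cams.get_image("wrist")["frame"]; s=arm.read_state(); print(s["position"],s["grasp_force"])
print((proj(i,s["position"])-[235,130])*3.333)
a=cv2.resize(i["frame"][130:250,235:375],(467,400),interpolation=cv2.INTER_CUBIC)
cv2.imwrite("pics/h1.png",np.hstack([a,cv2.copyMakeBorder(cv2.resize(w,(333,250)),0,150,0,0,cv2.BORDER_CONSTANT)]))
E
```

```text
[480.03102539 -28.45189503 119.0441965 ] 0.0
[351.66611931 184.30895235]
```

View pics/h1.png

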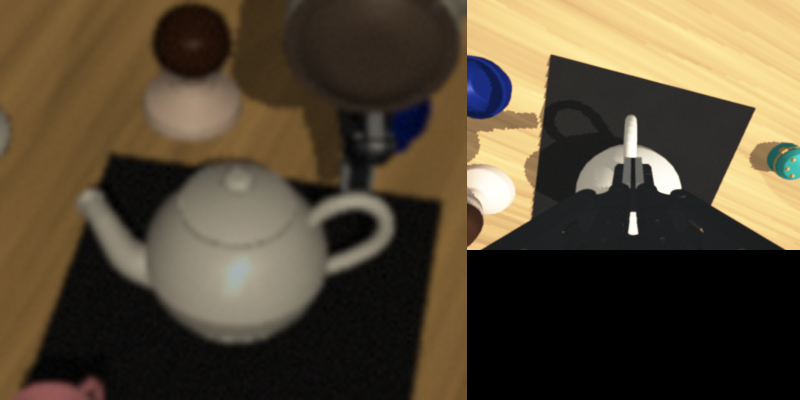

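The finger at (352,186) is centred over the handle arch at (352,200), and the wrist view shows it in line with the bar. I'll creep down.

Request:
servo_tool:
  commands:
    - [[255,0,0,0.002,0,0,0],[255,0,0,0.002,0,0,0],[255,0,0,0.002,0,0,0],[255,0,0,0.0015,0,0,0],[255,0,0,0.001,0,0,0],[255,0,0,0.0005,0,0,0],[255,0,0,0.0005,0,0,0],[255,0,0,0.0003,0,0,0],[255,0,0,0,0,0,0],[255,0,0,0,0,0,0]]

```text
clock: 13.23
position: [479.8, -28.5, 109.0]
ee_rot: [-0.223, 0.975, -0.0, 0.0]
contact_force: [0.3, 0.2, 0.6]
gripper_width: 0.1
grasp_force: 0.0
```

Request:
servo_tool:
  commands:
    - [[255,0,0,0.0003,0,0,0],[255,0,0,0,0,0,0]]

```text
clock: 13.4
position: [479.8, -28.5, 108.7]
ee_rot: [-0.224, 0.975, 0.0, 0.0]
contact_force: [0.3, 0.3, 0.1]
gripper_width: -0.1
grasp_force: 0.0
```

Request:
servo_tool:
  commands:
    - [[255,0,0,0.0003,0,0,0],[255,0,0,0.0002,0,0,0],[255,0,0,0,0,0,0]]

```text
clock: 13.65
position: [479.7, -28.5, 108.1]
ee_rot: [-0.223, 0.975, 0.0, -0.0]
contact_force: [-0.6, -0.1, -0.2]
gripper_width: -0.2
grasp_force: 0.0
```

Request:
servo_tool:
  commands:
    - [[255,0,0,0.0003,0,0,0],[255,0,0,0,0,0,0]]

```text
clock: 13.82
position: [479.7, -28.5, 107.8]
ee_rot: [-0.223, 0.975, -0.0, -0.0]
contact_force: [0.1, 0.1, -0.6]
gripper_width: 0.0
grasp_force: 0.0
```

Request:
servo_tool:
  commands:
    - [[255,0,0,0.0003,0,0,0],[255,0,0,0,0,0,0]]

```text
clock: 13.98
position: [479.7, -28.5, 107.5]
ee_rot: [-0.223, 0.975, 0.0, -0.0]
contact_force: [0.6, 0.3, -0.3]
gripper_width: -0.1
grasp_force: 0.0
```

Request:
servo_tool:
  commands:
    - [[255,0,0,0.0002,0,0,0],[255,0,0,0,0,0,0]]

```text
clock: 14.15
position: [479.7, -28.5, 107.3]
ee_rot: [-0.223, 0.975, 0.0, -0.0]
contact_force: [-0.0, -0.2, 1.0]
gripper_width: 0.2
grasp_force: 0.0
```

Request:
servo_tool:
  commands:
    - [[255,0,0,0.0002,0,0,0],[255,0,0,0,0,0,0]]

```text
clock: 14.32
position: [479.7, -28.5, 107.1]
ee_rot: [-0.223, 0.975, 0.0, -0.0]
contact_force: [0.3, 0.2, -0.6]
gripper_width: -0.3
grasp_force: 0.0
```

Request:
servo_tool:
  commands:
    - [[255,0,0,0.0002,0,0,0],[255,0,0,0,0,0,0]]

```text
clock: 14.48
position: [479.8, -28.5, 107.0]
ee_rot: [-0.223, 0.975, 0.0, 0.0]
contact_force: [-1.2, 0.4, -0.2]
gripper_width: 0.4
grasp_force: 0.0
```

Request:
servo_tool:
  commands:
    - [[255,0,0,0.0002,0,0,0],[255,0,0,0,0,0,0]]

```text
clock: 14.65
position: [479.8, -28.5, 106.8]
ee_rot: [-0.224, 0.975, -0.0, 0.0]
contact_force: [-0.0, -0.2, 0.6]
gripper_width: 0.1
grasp_force: 0.4
```

Request:
servo_tool:
  commands:
    - [[255,0,0,0.0002,0,0,0],[255,0,0,0,0,0,0]]

```text
clock: 14.82
position: [479.8, -28.5, 106.8]
ee_rot: [-0.224, 0.975, -0.0, 0.0]
contact_force: [-0.3, -0.1, 2.5]
gripper_width: 0.2
grasp_force: 1.0
```

The handle was touched with about 2.5 N. I'll lift clear.

Request:
servo_tool:
  commands:
    - [[255,0,0,-0.001,0,0,0],[255,0,0,-0.004,0,0,0],[255,0,0,-0.01,0,0,0],[255,0,0,-0.02,0,0,0],[255,0,0,-0.025,0,0,0],[255,0,0,-0.025,0,0,0],[255,0,0,-0.02,0,0,0],[255,0,0,-0.01,0,0,0],[255,0,0,0,0,0,0],[255,0,0,0,0,0,0]]

```text
clock: 15.65
position: [479.6, -28.4, 221.7]
ee_rot: [-0.223, 0.975, 0.0, 0.0]
contact_force: [-0.6, 0.1, -1.4]
gripper_width: -0.2
grasp_force: 0.0
```

Request:
servo_tool:
  commands:
    - [[255,0.01,-0.02,0,0,0,0],[255,0.01,-0.03,0,0,0,0],[255,0,-0.03,0,0,0,0],[255,0,-0.03,0,0,0,0],[255,0,-0.03,0,0,0,0],[255,0,-0.02,0,0,0,0],[255,0,0,0,0,0,0],[255,0,0,0,0,0,0],[255,0,0,0,0,0,0]]

```text
clock: 16.4
position: [530.6, -180.9, 220.1]
ee_rot: [-0.223, 0.975, 0.001, -0.001]
contact_force: [-0.8, -0.6, -0.7]
gripper_width: 0.3
grasp_force: 0.0
```

```bash
python3 - <<'E'
from h import *
i=cams.get_image("side"); t=cams.get_image("top"); s=arm.read_state(); print(s["position"],s["clock"])
a=cv2.resize(i["frame"][130:250,235:375],(467,400),interpolation=cv2.INTER_CUBIC)
b=cv2.resize(t["frame"][165:285,250:350],(333,400),interpolation=cv2.INTER_CUBIC)
d=cv2.absdiff(i["frame"],np.load("side0.npz")["frame"])[175:235,258:360].max(2);print("diff side",d.mean(),np.percentile(d,99))
cv2.imwrite("pics/f1.png",np.hstack([a,b]))
E
```

```text
[ 530.84860949 -180.42051962  221.04858161] 16.5
diff side 2.2491830065359477 6.0
```

View pics/f1.png

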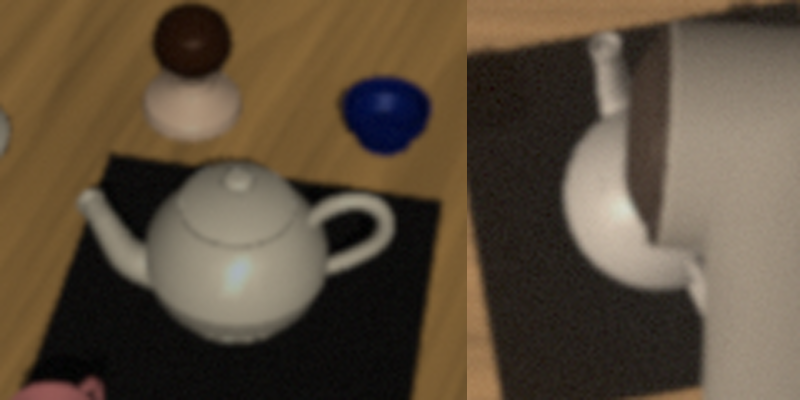

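The pot is unmoved (spout at (88,198), knob at (238,182)), the lid is still seated, and the hand is clear.

```bash
python3 -c "
from bench import ticket
print(ticket.job_done())"
```

```text
the job is handed in; nothing more can be done
None
```

I tapped the spout lip, the lid knob and the handle top in that order, reading about 2 to 3 N at each; the pot had not moved, the lid was still seated, the hand was clear, and I handed the job in at about 16.5 s.

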